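Reset and lock the grip-strength tester

TASK

Get the grip-strength tester ready for the next patient: turn its black bar knob anticlockwise until the red peak pointer is fully back at its zero stop. Only then press the orange-padded lock lever down until its catch holds it down by itself. Leave everything else on the desk where it is.

Things in the scene. Friction and masses are not known exactly. Their poses are not given: they have to be found in the camera images.
- tester: Grip-strength tester fixed to the desk: grey base 200 x 180 x 55 mm, white head 180 x 180 mm (74 to 176 mm high) whose round dial leans 34 degrees (0.60 rad) from level, looking up and to the tester's -x. Origin: underside centre of the base; x to its back, y left, z up. Dial centre at (0, 0, 125) mm. Squeeze grip (85 mm high) at y 80 to 150 mm, lock lever at y -165 mm.
- reset_knob (a joint): Turn of the reset knob with its red peak pointer, rad: 0 = pointer at the zero stop (a hard stop), growing clockwise as one looks at the dial. Starts between 0.9 and 2.4. Stiff enough (0.06 N m) to stay where it is left.
- knob_grip (a point): Grip point of the reset knob, on its axis 26 mm out from the dial face. Black bar 64 mm long, 14 mm wide, 11 to 37 mm out from the face. Axes turn with it: z along the axis out of the dial, x along the bar to the red pointer's tip (70 mm out), y across the bar (grip along y). A black stop post 10 mm high stands 66 mm from the axis, 6 degrees anticlockwise of the pointer's zero.
- lock_lever (a joint): Angle of the lock lever, rad: 0 = fully raised (32 degrees above level), about 0.61 = held down by the catch (3 degrees below level), 0.65 = bottom stop. A spring raises it again unless it is pressed beyond 0.58, where its nose has snapped under the sprung catch in the post ahead of it (75 mm high, from 150 mm ahead of the pivot). Takes about 3 N at the pad, 8 N to snap in.
- lever_pad (a point): Centre of the top of the lever's orange pad (48 mm long, 40 mm wide), 116 mm from the pivot. x along the lever towards the pivot, z out of the pad's top. About 136 mm above the desk when raised, 69 mm when held down.
- lever_pivot (a point): Pivot of the lock lever, 68 mm above the desk, 60 mm behind and 165 mm to the right of the tester's origin; the lever reaches from it towards the tester's front (-x). Axes as for the pad.
- mouse: Bystander: black computer mouse, 108 x 60 x 34 mm, origin centre of its underside.
- sanitizer: Bystander: clear bottle with green label and blue cap, 64 mm across, 150 mm high, origin centre of its underside.
- mug: Bystander: white mug, 82 mm across, 92 mm high, origin centre of its underside.
- cassette: Bystander: white test cassette lying flat, 72 x 24 x 6 mm, origin centre of its underside.
- tape_roll: Bystander: roll of white tape lying flat, 90 mm across, 25 mm high, origin centre of its underside.

How it is judged:
By the outcome, as a careful person would: the job done as asked, in the order asked, and still so for the second after the job is handed in, with the robot touching nothing.
It also fails if it takes over 61 s, if anything falls off the work surface, if the arm or the gripper's body presses on something with over 40 N, if the wrist force passes 120 N, or if a joint passes its speed limit or range.

ROBOT

A 7-joint arm with a two-finger parallel gripper is mounted at the origin on the work surface. World frame = base frame: x ahead of the robot, y to its left, z up, the work surface at z = 0. Lengths are in m, angles in rad, forces in N, time in s.
With the tool pointing down it reaches from about 0.4 to 0.85 m from the base axis. Payload 10.4 kg.
Tool frame: the origin (TCP) lies between the finger pads; the fingertips stand manip.tip_extent ahead of it and the grasp point (between the pads) lies 6 mm ahead of it (manip.tip_extent is the distance from the TCP to the fingertips, in m); z points along the fingers, y is the line along which they close (so a half turn about z gives the same grasp; the last joint's range is limited). The gripper opens to 85 mm and grips with 20 to 120 N. Pads are 22 mm wide; open, the fingers measure 114 mm over their backs; the gripper's body (76 mm by 85 mm) begins 54 mm behind the grasp point. The pads swing forward as they close: fully open they stand 13 mm farther back than shut.
Start: joints at [-1.125, 0.332, -0.065, 1.46, 0.022, 1.35, -0.088], TCP at [0.282, 0.558, 0.256] pointing down, gripper open.
Joint ranges: [-2.6, 2.6], [-0.5, 2.12], [-1.47, 1.34], [0.16, 2.42], [-1.27, 4.41], [0.06, 2.06], [-2.6, 2.6]. Speed limits (rad/s): [2.22, 2.22, 2.79, 2.79, 3.14, 3.14, 3.14].

INTERFACE

Orientations are given as a unit quaternion [x, y, z, w].
In Python, from workcell import get_obs, optics, workorder, manip gives the robot as it stands.
- The arm moves only by the tool jog_arm, never from a script. Its argument "increments" is a list of rows, each a list of 7 numbers: the shift along the tool's x, y, z in m, then the turn, a rotation vector about the tool's x, y, z in rad, then the opening, from -1 (shut) to 1 (fully open). A call has 1 to 5 rows; each row is the pose to reach, as a shift and turn from the pose commanded when the call began, along the tool's axes at that moment; what a row does not reach only later rows make up. A row lasts 1/12 s, in which the tool goes at most 41.7 mm and 7.16 degrees, less where a joint would pass 70% of its speed; a pose out of reach is approached as far as the arm can. A call with a gripper value outside its range is refused whole. The fingers move at their own pace and stop on an object; "grip_force" is the grip in N (left out, the last holds). Time passes only in rows, so rows that repeat a pose let the fingers close. It gives the time, the measured TCP pose, the force, the opening and the grip force at its end, in the units of the state.
- get_obs(): the state, without advancing time (a new reading comes with each control period).
- optics.camera(name): name is "side" or "top" or "wrist"; returns a dict with "color" (480x640x3 uint8, red, green, blue), "depth" (480x640 float32, m along the optical axis (not along the pixel's ray), 0 where there is no reading), "K" (3x3 intrinsics, pixels), "R" (3x3) and "t" (3): a world point X has camera coordinates R X + t. Camera axes: x right, y down, z forward; pixel columns grow to the right and rows downward; lengths in m; the calibration is good to about 2 mm. A picture is of the moment at which its call begins.
- workorder.hand_in(): hands the job in; it is judged then, once.
The state is a dict: "clock": time; "joint_pos": joint angles; "joint_velocities": joint speeds; "tau": joint torques, N m; "position": TCP position; "ee_rot": TCP orientation; "ft_force": force on the tool from outside, world axes, zero at the start; "torque": the same for the moment, N m; "grip_width": opening from 0.0 (shut) to 1.0 (fully open); "grasp_force": force on a finger pad.
Only numpy, scipy, OpenCV 4.12 (cv2) and the standard library are available. Lean on these libraries where they do the work, as an engineer would, in place of code of your own. Each camera call takes 0.05 s, during which the arm holds its last target. There are 200 camera calls.

## Working session

There is one attempt and no reset: what is moved stays moved. The work goes in short steps, Python scripts to look and compute and a tool call to move; the robot and the scene stay as the last step left them, time stands still between calls to the robot, and variables do not carry over. Pictures are saved under pics/ and viewed, at most 10 in all, crops included, and the job is handed in when it is done.

Besides the shell and the picture viewer there is one more tool, called by a JSON object that holds its "name" and its "arguments", one argument or row to a line. jog_arm: Moves the arm, as the interface text tells. Its arguments: {"type":"object","properties":{"increments":{"type":"array"},"grip_force":{"type":"number"}},"required":["increments"]}

```bash
mkdir -p pics; ls; python3 - <<'E'
from workcell import get_obs, optics, workorder, manip
import cv2,numpy as np
o=get_obs();print(o, manip.tip_extent)
ims=[]
for n in("top","side"):
    c=optics.camera(n);np.savez(f"pics/{n}0.npz",**c);cv2.imwrite(f"pics/{n}0.png",c["color"][:,:,::-1]);print(n,c["K"],c["R"],c["t"])
E
```

```text
pics
{'clock': 0.0, 'joint_pos': array([-1.12459077,  0.33283557, -0.06468893,  1.46094846,  0.02158771,
        1.34986311, -0.08846178]), 'joint_velocities': array([ 0.00181873,  0.00135292, -0.00189655,  0.00098858, -0.0010364 ,
        0.00100301, -0.00062215]), 'tau': array([ 6.82444461e-04, -6.25457239e+01,  4.96308412e-02, -3.91591465e+01,
        1.62212877e-02,  1.02953921e-02, -1.85538795e-05]), 'position': array([0.28224335, 0.55726932, 0.25553512]), 'ee_rot': array([ 2.32239621e-01,  9.72658366e-01, -6.67018364e-04, -1.31285852e-04]), 'ft_force': array([-0.62302844,  0.77275936, -0.09479912]), 'torque': array([-0.0098602 ,  0.04793035, -0.0088952 ]), 'grasp_force': 0.0, 'grip_width': 1.0011439542897682} 0.025
top [[512.16161162   0.         328.03764601]
 [  0.         512.16161162 240.02567211]
 [  0.           0.           1.        ]] [[ 0.02466323 -0.9996775  -0.00605125]
 [-0.99071364 -0.02363158 -0.13389557]
 [ 0.13370939  0.00929735 -0.99097697]] [0.02481428 0.54301785 1.07402258]
side [[622.25580122   0.         305.48154549]
 [  0.         622.25580122 242.45791144]
 [  0.           0.           1.        ]] [[ 9.68154561e-01 -2.50353119e-01  2.49479658e-04]
 [-1.71532844e-01 -6.64069454e-01 -7.27728139e-01]
 [ 1.82354681e-01  7.04510523e-01 -6.85865653e-01]] [-0.51891048  0.19424269  1.23124587]
```

View pics/top0.png

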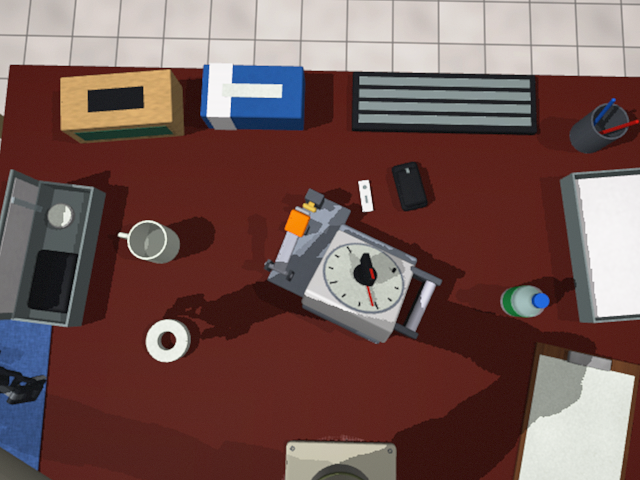

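View pics/side0.png

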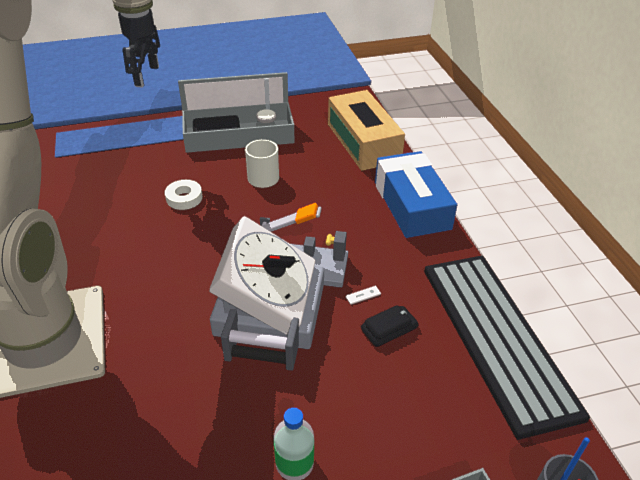

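The top view shows the dial at about (365,275), with the red pointer tip near (370,303). The stop post looks to be near (391,269), and the orange pad is at (297,222). The side view shows the dial leaning away from the robot. Next I'll measure these.

```bash
cat > h.py <<'E'
import numpy as np,cv2
from scipy.spatial.transform import Rotation as Rot
def cloud(c):
    v,u=np.mgrid[:480,:640];d=c["depth"];K=c["K"]
    p=np.stack([(u-K[0,2])/K[0,0]*d,(v-K[1,2])/K[1,1]*d,d],-1)
    return (p-c["t"])@c["R"]          # R^T (p-t)
def proj(c,X):
    p=np.atleast_2d(X)@c["R"].T+c["t"];q=p@c["K"].T;return q[:,:2]/q[:,2:]
def ray(c,uv,P,n):  # pixel ray onto plane
    o=-c["R"].T@c["t"];d=c["R"].T@np.linalg.inv(c["K"])@np.array([*uv,1.]);return o+d*((P-o)@n)/(d@n)
E
python3 - <<'E'
from h import *
for n,box in(("top",(320,238,412,318)),("side",(225,220,320,310))):
    c=dict(np.load(f"pics/{n}0.npz"));W=cloud(c);hsv=cv2.cvtColor(c["color"],cv2.COLOR_RGB2HSV)
    x0,y0,x1,y1=box;roi=np.zeros((480,640),bool);roi[y0:y1,x0:x1]=1
    ok=c["depth"]>0
    m=roi&ok&(hsv[...,1]<60)&(hsv[...,2]>150)
    P=W[m]
    for _ in range(6):
        ce=np.median(P,0) if 0 else P.mean(0);nrm=np.linalg.svd(P-ce,full_matrices=0)[2][2];nrm*=np.sign(nrm[2])
        r=(P-ce)@nrm;P=P[abs(r)<max(2*r.std(),.0015)]
    print(n,"plane",ce,nrm,"tilt",np.arccos(nrm[2]),"yaw",np.arctan2(nrm[1],nrm[0]),len(P),r.std())
    hgt=(W-ce)@nrm
    k=roi&ok&(hsv[...,2]<60)&(hgt>.028)&(hgt<.045);q=W[k];print("knob top",k.sum(),q.mean(0),hgt[k].mean()) if k.any() else 0
    if k.sum()>5:
        s=np.linalg.svd(q-q.mean(0),full_matrices=0);print("bar dir",s[2][0],"len",np.ptp((q-q.mean(0))@s[2][0]))
    rd=roi&(hsv[...,1]>150)&((hsv[...,0]<8)|(hsv[...,0]>172))&(hsv[...,2]>120)
    v,u=np.nonzero(rd);print("red",len(u),u.min(),u.max(),v.min(),v.max()); 
    print("red h",np.percentile(hgt[rd],[5,50,95]))
    o=(hsv[...,0]>8)&(hsv[...,0]<20)&(hsv[...,1]>180)&(hsv[...,2]>200)&ok
    o[:, :270]=0;o[:,330:]=0;nn,l,st,cc=cv2.connectedComponentsWithStats(o.astype(np.uint8))
    i=1+st[1:,4].argmax();q=W[l==i];print("pad",st[i],cc[i],q.mean(0),np.percentile(q,[2,98],axis=0))
    ce_=q.mean(0);print("pad n",np.linalg.svd(q-ce_,full_matrices=0)[2][2])
    cv2.imwrite(f"pics/{n}_dial.png",cv2.resize(c["color"][y0-70:y1+20,x0-60:x1+20,::-1],None,fx=4 if n=="top" else 3,fy=4 if n=="top" else 3,interpolation=cv2.INTER_CUBIC)[:600,:800])
E
```

```text
top plane [ 0.45534753 -0.03366808  0.12850991] [ 0.5155734  -0.23159929  0.82495202] tilt 0.6006790144595884 yaw -0.42219445139684375 3900 0.0013504517785673119
knob top 173 [ 0.47647817 -0.04120555  0.15557457] 0.034967111606362185
bar dir [-0.87642841 -0.18980442  0.44254663] len 0.062383701851998964
red 61 367 374 269 305
red h [0.00193274 0.00719299 0.03891687]
pad [285 210  24  27 399] [296.29824561 222.78195489] [0.56225206 0.10108608 0.13333574] [[5.40639309e-01 8.10819337e-02 4.74135106e-04]
 [5.86181596e-01 1.25316698e-01 1.47760533e-01]]
pad n [ 0.02811099 -0.95772589 -0.28630559]
side plane [ 0.45253121 -0.03828638  0.12876226] [ 0.51083827 -0.23141657  0.82794362] tilt 0.595365428343324 yaw -0.4253570196591837 4171 0.0016358767876171179
knob top 163 [ 0.47655518 -0.04809605  0.15321073] 0.034784439946470305
bar dir [ 0.88032599  0.20193853 -0.42924   ] len 0.06264663453753176
red 75 232 317 220 266
red h [-0.16869046  0.00602265  0.03939163]
pad [295 203  22  18 229] [305.93449782 211.34934498] [0.56252116 0.09913604 0.13406987] [[0.53945234 0.07522925 0.06819484]
 [0.5866407  0.18536822 0.147382  ]]
pad n [ 0.33867102 -0.59560725 -0.72839134]
```

View pics/top_dial.png

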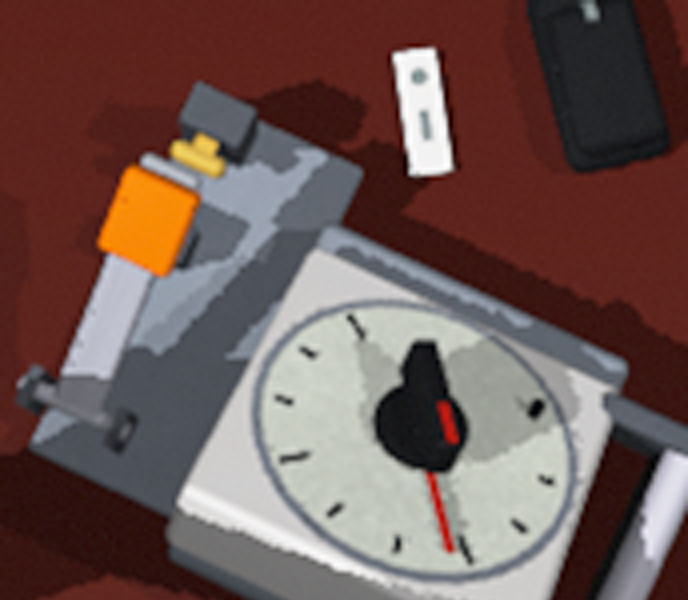

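```bash
cat >> h.py <<'E'
C=np.array([.4585,-.0365,.1255]);n=np.array([.513,-.2315,.8265]);n/=np.linalg.norm(n)
def rows(targets,p,R,ncalls):
    """targets: list of (p,R); prints rounded per-call deltas"""
    for (pt,Rt),N in zip(targets,ncalls):
        p0=p.copy();w=(Rt*R.inv()).as_rotvec();R0=R
        for i in range(1,N+1):
            pi=p0+(pt-p0)*i/N;Ri=Rot.from_rotvec(w*i/N)*R0
            d=np.round(R.inv().apply(pi-p),3);r=np.round((R.inv()*Ri).as_rotvec(),3)
            print([*d.tolist(),*r.tolist()]," |d|%.3f |r|%.3f"%(np.linalg.norm(d),np.linalg.norm(r)))
            p=p+R.apply(d);R=R*Rot.from_rotvec(r)
        print("->",p.round(3))
def knobR(y):  # tool z=-n, y given
    y=y-(y@n)*n;y/=np.linalg.norm(y);return Rot.from_matrix(np.stack([np.cross(y,-n),y,-n],1))
E
python3 - <<'E'
from h import *
from workcell import get_obs
for nm,uv in(("top",(394,270)),):
    c=dict(np.load(f"pics/{nm}0.npz"))
    X=ray(c,uv,C+.009*n,n);v=X-C;v-=v@n*n;print("post",X,np.linalg.norm(v))
    T=ray(c,(372.6,305.3),C+.007*n,n);tp=T-C;tp-=tp@n*n;print("tip",T,np.linalg.norm(tp))
b=np.array([-.878,-.196,.437]);b-=b@n*n;b/=np.linalg.norm(b)
ang=lambda a,q:np.arctan2(n@np.cross(a,q),a@q)
print("bar->post ccw",ang(b,v),"tip->post",ang(tp,v),"bar->tip",ang(b,tp))
print("disc check",proj(c,C+.037*n),proj(c,C))
y=np.cross(n,b);print("y",y)
o=get_obs();R=Rot.from_quat(o["ee_rot"]);p=o["position"]
Rg=knobR(y);print("total rotvec",(Rg*R.inv()).as_rotvec())
rows([(np.array([.5,.25,.33]),Rot.from_rotvec((Rg*R.inv()).as_rotvec()*.5)*R),(C+.16*n,Rg),(C+.038*n,Rg)],p,R,[3,3,1])
E
```

```text
post [ 0.4748874  -0.09659355  0.10938505] 0.06370614414640284
tip [ 0.40300444 -0.0501641   0.16458712] 0.06888589917516169
bar->post ccw 1.7167464379046775 tip->post 1.749760577234574 bar->tip -0.03301413932989633
disc check [[370.09232139 266.15342504]] [[364.45030287 276.9365642 ]]
y [ 0.06088305 -0.95069982 -0.30407745]
total rotvec [-0.58482417  0.52331488 -2.43020343]
[-0.111, -0.059, -0.025, 0.126, 0.034, 0.405]  |d|0.128 |r|0.426
[-0.125, -0.013, -0.024, 0.127, 0.034, 0.405]  |d|0.128 |r|0.426
[-0.12, 0.034, -0.03, 0.126, 0.035, 0.405]  |d|0.128 |r|0.426
-> [0.5  0.25 0.33]
[-0.102, 0.036, 0.026, 0.126, 0.034, 0.405]  |d|0.111 |r|0.426
[-0.08, 0.076, 0.017, 0.127, 0.034, 0.405]  |d|0.112 |r|0.426
[-0.043, 0.102, 0.002, 0.126, 0.034, 0.405]  |d|0.111 |r|0.426
-> [ 0.541 -0.073  0.258]
[0.0, 0.0, 0.122, 0.0, 0.0, -0.0]  |d|0.122 |r|0.000
-> [ 0.478 -0.045  0.157]
```

{"name": "jog_arm", "arguments": {
  "increments": [
    [-0.111, -0.059, -0.025, 0.126, 0.034, 0.405, 1],
    [-0.111, -0.059, -0.025, 0.126, 0.034, 0.405, 1],
    [-0.111, -0.059, -0.025, 0.126, 0.034, 0.405, 1],
    [-0.111, -0.059, -0.025, 0.126, 0.034, 0.405, 1],
    [-0.111, -0.059, -0.025, 0.126, 0.034, 0.405, 1]
  ]
}}

```text
clock: 0.52
position: [0.3579, 0.4522, 0.2816]
ee_rot: [0.427, 0.902, -0.057, -0.031]
ft_force: [0.2, 0.3, 0.4]
grip_width: 1.001
grasp_force: 0.0
```

{"name": "jog_arm", "arguments": {
  "increments": [
    [-0.125, -0.013, -0.024, 0.127, 0.034, 0.405, 1],
    [-0.125, -0.013, -0.024, 0.127, 0.034, 0.405, 1],
    [-0.125, -0.013, -0.024, 0.127, 0.034, 0.405, 1],
    [-0.125, -0.013, -0.024, 0.127, 0.034, 0.405, 1],
    [-0.125, -0.013, -0.024, 0.127, 0.034, 0.405, 1]
  ]
}}

```text
clock: 0.93
position: [0.4294, 0.3503, 0.3055]
ee_rot: [0.596, 0.793, -0.112, -0.061]
ft_force: [-0.2, 0.9, -0.5]
grip_width: 1.001
grasp_force: 0.0
```

{"name": "jog_arm", "arguments": {
  "increments": [
    [-0.12, 0.034, -0.03, 0.126, 0.035, 0.405, 1],
    [-0.12, 0.034, -0.03, 0.126, 0.035, 0.405, 1],
    [-0.12, 0.034, -0.03, 0.126, 0.035, 0.405, 1],
    [-0.12, 0.034, -0.03, 0.126, 0.035, 0.405, 1],
    [-0.12, 0.034, -0.03, 0.126, 0.035, 0.405, 1]
  ]
}}

```text
clock: 1.35
position: [0.5018, 0.2483, 0.33]
ee_rot: [0.74, 0.648, -0.161, -0.088]
ft_force: [0.2, 0.6, -0.3]
grip_width: 0.999
grasp_force: 0.0
```

Tracking well.

{"name": "jog_arm", "arguments": {
  "increments": [
    [-0.102, 0.036, 0.026, 0.126, 0.034, 0.405, 1],
    [-0.102, 0.036, 0.026, 0.126, 0.034, 0.405, 1],
    [-0.102, 0.036, 0.026, 0.126, 0.034, 0.405, 1],
    [-0.102, 0.036, 0.026, 0.126, 0.034, 0.405, 1],
    [-0.102, 0.036, 0.026, 0.126, 0.034, 0.405, 1]
  ]
}}

```text
clock: 1.77
position: [0.5137, 0.1421, 0.3057]
ee_rot: [0.849, 0.474, -0.204, -0.111]
ft_force: [-0.2, 1.5, -0.4]
grip_width: 0.995
grasp_force: 0.0
```

{"name": "jog_arm", "arguments": {
  "increments": [
    [-0.08, 0.076, 0.017, 0.127, 0.034, 0.405, 1],
    [-0.08, 0.076, 0.017, 0.127, 0.034, 0.405, 1],
    [-0.08, 0.076, 0.017, 0.127, 0.034, 0.405, 1],
    [-0.08, 0.076, 0.017, 0.127, 0.034, 0.405, 1],
    [-0.08, 0.076, 0.017, 0.127, 0.034, 0.405, 1]
  ]
}}

```text
clock: 2.18
position: [0.5269, 0.0345, 0.2809]
ee_rot: [0.922, 0.279, -0.237, -0.129]
ft_force: [-0.0, 0.0, -0.1]
grip_width: 1.001
grasp_force: 0.0
```

{"name": "jog_arm", "arguments": {
  "increments": [
    [-0.043, 0.102, 0.002, 0.126, 0.034, 0.405, 1],
    [-0.043, 0.102, 0.002, 0.126, 0.034, 0.405, 1],
    [-0.043, 0.102, 0.002, 0.126, 0.034, 0.405, 1],
    [-0.043, 0.102, 0.002, 0.126, 0.034, 0.405, 1],
    [-0.043, 0.102, 0.002, 0.126, 0.034, 0.405, 1]
  ]
}}

```text
clock: 2.6
position: [0.5409, -0.0722, 0.2573]
ee_rot: [0.953, 0.072, -0.259, -0.141]
ft_force: [0.4, 1.0, 1.0]
grip_width: 1.001
grasp_force: 0.0
```

```bash
python3 - <<'E'
from h import *
from workcell import get_obs,optics
o=get_obs();R=Rot.from_quat(o["ee_rot"]);p=o["position"];print(o["joint_pos"].round(2),p)
b=np.array([-.878,-.196,.437]);Rg=knobR(np.cross(n,b))
rows([(C+.038*n,Rg)],p,R,[1])
c=optics.camera("wrist");np.savez("pics/w1.npz",**c);cv2.imwrite("pics/w1.png",c["color"][:,:,::-1])
print(proj(c,[C,C+.026*n,C+.037*n]))
E
```

```text
[-0.26  0.64  0.65  1.27 -0.41  1.95 -1.05] [ 0.54094497 -0.07221324  0.25729697]
[-0.001, 0.001, 0.122, -0.001, 0.001, 0.004]  |d|0.122 |r|0.004
-> [ 0.478 -0.045  0.157]
[[321.34645615 227.11177223]
 [321.4862496  236.95545931]
 [321.55365083 241.70158015]]
```

View pics/w1.png

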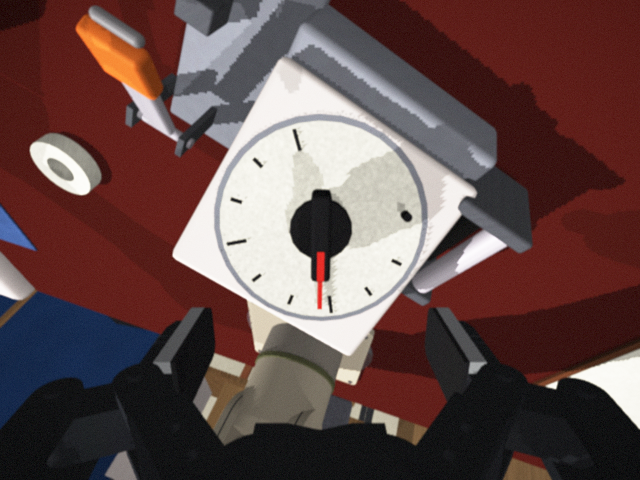

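The wrist view shows the bar at column 321, rows 190 to 280. That matches the predicted centre (321.5, 240). The post is at (405,215), anticlockwise of the pointer as expected. Descending to grip.

{"name": "jog_arm", "arguments": {
  "increments": [
    [0, 0, 0.03, 0, 0, 0, 1],
    [0, 0, 0.06, 0, 0, 0, 1],
    [-0.001, 0, 0.09, 0, 0, 0, 1],
    [-0.001, 0, 0.11, 0, 0, 0, 1],
    [-0.001, 0, 0.122, 0, 0, 0, 1]
  ]
}}

```text
clock: 3.07
position: [0.4762, -0.0402, 0.1564]
ee_rot: [0.952, 0.077, -0.259, -0.141]
ft_force: [0.8, -0.3, 0.5]
grip_width: 0.999
grasp_force: 0.0
```

{"name": "jog_arm", "arguments": {
  "increments": [
    [0, 0, 0, 0, 0, 0, 0.3],
    [0, 0, 0, 0, 0, 0, -0.2],
    [0, 0, 0, 0, 0, 0, -0.6],
    [0, 0, 0, 0, 0, 0, -1],
    [0, 0, 0, 0, 0, 0, -1]
  ],
  "grip_force": 25
}}

```text
clock: 3.48
position: [0.4781, -0.0449, 0.1584]
ee_rot: [0.953, 0.071, -0.258, -0.141]
ft_force: [-0.8, -0.2, 0.4]
grip_width: 0.294
grasp_force: 0.0
```

{"name": "jog_arm", "arguments": {
  "increments": [
    [0, 0, 0, 0, 0, 0, -1],
    [0, 0, 0, 0, 0, 0, -1],
    [0, 0, 0, 0, 0, 0, -1],
    [0, 0, 0, 0, 0, 0, -1],
    [0, 0, 0, 0, 0, 0, -1]
  ]
}}

```text
clock: 3.9
position: [0.4779, -0.0454, 0.1582]
ee_rot: [0.953, 0.07, -0.258, -0.141]
ft_force: [4.7, -2.7, 6.0]
grip_width: 0.157
grasp_force: 28.2
```

{"name": "jog_arm", "arguments": {
  "increments": [
    [0, 0, 0, 0, 0, -0.08, -1],
    [0, 0, 0, 0, 0, -0.16, -1],
    [0, 0, 0, 0, 0, -0.24, -1],
    [0, 0, 0, 0, 0, -0.32, -1],
    [0, 0, 0, 0, 0, -0.4, -1]
  ]
}}

```text
clock: 4.32
position: [0.478, -0.0461, 0.1579]
ee_rot: [0.92, 0.26, -0.224, -0.189]
ft_force: [6.1, -4.8, 2.0]
grip_width: 0.157
grasp_force: 28.2
```

```bash
python3 - <<'E'
from h import *
from workcell import get_obs
o=get_obs();R=Rot.from_quat(o["ee_rot"]);print(o["joint_pos"].round(2),o["position"],R.as_matrix()[:,2]@n,o["ft_force"],"torque about n",o["torque"]@n,o["torque"],"lin off",(R.inv().apply(C+.038*n-o["position"])).round(4))
E
```

```text
[-0.29  0.56  0.55  1.58 -0.36  1.69 -0.68] [ 0.4780222  -0.04605769  0.15787703] -0.9999962031971379 [ 6.08678673 -4.77711157  2.00211701] torque about n -0.03688041637965056 [-1.0195082  -1.32052899  0.2183029 ] lin off [ 0.0007 -0.0002  0.001 ]
```

{"name": "jog_arm", "arguments": {
  "increments": [
    [0, 0, 0, 0, 0, -0.08, -1],
    [0, 0, 0, 0, 0, -0.16, -1],
    [0, 0, 0, 0, 0, -0.24, -1],
    [0, 0, 0, 0, 0, -0.32, -1],
    [0, 0, 0, 0, 0, -0.4, -1]
  ]
}}

```text
clock: 4.73
position: [0.4784, -0.0466, 0.1575]
ee_rot: [0.85, 0.437, -0.182, -0.229]
ft_force: [8.6, -6.6, -1.9]
grip_width: 0.159
grasp_force: 28.0
```

{"name": "jog_arm", "arguments": {
  "increments": [
    [0, 0, 0, 0, 0, -0.08, -1],
    [0, 0, 0, 0, 0, -0.16, -1],
    [0, 0, 0, 0, 0, -0.24, -1],
    [0, 0, 0, 0, 0, -0.32, -1],
    [0, 0, 0, 0, 0, -0.4, -1]
  ]
}}

```text
clock: 5.15
position: [0.4789, -0.0468, 0.1571]
ee_rot: [0.747, 0.597, -0.132, -0.26]
ft_force: [12.0, -7.7, -5.6]
grip_width: 0.157
grasp_force: 27.9
```

{"name": "jog_arm", "arguments": {
  "increments": [
    [0, 0, 0, 0, 0, -0.06, -1],
    [0, 0, 0, 0, 0, -0.12, -1],
    [0, 0, 0, 0, 0, -0.18, -1],
    [0, 0, 0, 0, 0, -0.24, -1],
    [0, 0, 0, 0, 0, -0.3, -1]
  ]
}}

```text
clock: 5.57
position: [0.4794, -0.0469, 0.1568]
ee_rot: [0.65, 0.702, -0.092, -0.276]
ft_force: [14.0, -7.5, -8.1]
grip_width: 0.157
grasp_force: 27.8
```

```bash
cat > st.py <<'E'
from h import *
from workcell import get_obs
o=get_obs();R=Rot.from_quat(o["ee_rot"]);Rg=knobR(np.array([ 0.0609,-0.9507,-0.3041]))
print(o["joint_pos"].round(2),o["ft_force"].round(1),"torque about n %.3f"%(o["torque"]@n),"turned",((R*Rg.inv()).as_rotvec()@n).round(3),"lin off",(R.inv().apply(C+.038*n-o["position"])).round(4),"grip",o["grip_width"],o["grasp_force"])
E
python3 st.py
```

```text
[-0.12  0.52  0.32  1.57 -0.28  1.66  0.34] [14.  -7.5 -8.1] torque about n -0.026 turned 1.502 lin off [ 0.0015 -0.001   0.001 ] grip 0.15730489092826036 27.76304841041565
```

{"name": "jog_arm", "arguments": {
  "increments": [
    [0, 0, 0, 0, 0, -0.03, -1],
    [0, 0, 0, 0, 0, -0.06, -1],
    [0, 0, 0, 0, 0, -0.09, -1],
    [0, 0, 0, 0, 0, -0.12, -1],
    [0, 0, 0, 0, 0, -0.12, -1]
  ]
}}

```text
clock: 5.98
position: [0.4796, -0.0468, 0.1567]
ee_rot: [0.607, 0.74, -0.075, -0.281]
ft_force: [15.4, -6.0, -8.7]
grip_width: 0.158
grasp_force: 27.5
```

```bash
python3 st.py
```

```text
[-0.11  0.52  0.3   1.57 -0.27  1.66  0.45] [15.4 -6.  -8.7] torque about n 0.050 turned 1.621 lin off [ 0.0017 -0.0011  0.001 ] grip 0.15804202948513815 27.516447007656097
```

{"name": "jog_arm", "arguments": {
  "increments": [
    [0, 0, 0, 0, 0, -0.02, -1],
    [0, 0, 0, 0, 0, -0.04, -1],
    [0, 0, 0, 0, 0, -0.06, -1],
    [0, 0, 0, 0, 0, -0.06, -1]
  ]
}}

```text
clock: 6.32
position: [0.4796, -0.0468, 0.1567]
ee_rot: [0.585, 0.757, -0.067, -0.283]
ft_force: [14.7, -6.3, -8.3]
grip_width: 0.152
grasp_force: 43.5
```

```bash
python3 st.py
```

```text
[-0.1   0.52  0.29  1.57 -0.27  1.66  0.5 ] [14.7 -6.3 -8.3] torque about n -1.095 turned 1.679 lin off [ 0.0017 -0.001   0.0011] grip 0.1515921999260341 43.517943292390555
```

The torque jumped to −1.1 N m at 1.68 rad turned, so the pointer is at its stop. I'll ease off slightly, open the gripper and back out.

{"name": "jog_arm", "arguments": {
  "increments": [
    [0, 0, 0, 0, 0, 0.025, -1],
    [0, 0, 0, 0, 0, 0.025, -0.4],
    [0, 0, 0, 0, 0, 0.025, 0],
    [0, 0, 0, 0, 0, 0.025, 0.2],
    [0, 0, 0, 0, 0, 0.025, 0.2]
  ],
  "grip_force": 20
}}

```text
clock: 6.73
position: [0.4769, -0.0448, 0.1576]
ee_rot: [0.593, 0.749, -0.071, -0.286]
ft_force: [0.5, -0.4, 0.8]
grip_width: 0.601
grasp_force: 0.0
```

{"name": "jog_arm", "arguments": {
  "increments": [
    [0, 0, 0, 0, 0, 0, 0.2],
    [0, 0, -0.03, 0, 0, 0, 0.2],
    [0, 0, -0.06, 0, 0, 0, 0.2],
    [0, 0, -0.1, 0, 0, 0, 0.2],
    [0, 0, -0.13, 0, 0, 0, 0.2]
  ]
}}

```text
clock: 7.15
position: [0.5447, -0.0756, 0.2675]
ee_rot: [0.593, 0.749, -0.071, -0.285]
ft_force: [1.5, -0.6, -0.6]
grip_width: 0.602
grasp_force: 0.0
```

```bash
python3 - <<'E'
from h import *
from workcell import get_obs,optics
o=get_obs();print(o["joint_pos"].round(2),o["position"])
c=optics.camera("wrist");np.savez("pics/w2.npz",**c);cv2.imwrite("pics/w2.png",c["color"][:,:,::-1])
t=np.load("pics/top0.npz")
hsv=cv2.cvtColor(c["color"],cv2.COLOR_RGB2HSV)
a,b_=proj(c,[C+.007*n])[0]
m=(hsv[...,1]>150)&((hsv[...,0]<6)|(hsv[...,0]>174))&(hsv[...,2]>150)
k,l,s,cc=cv2.connectedComponentsWithStats(m.astype(np.uint8));print([(s[i].tolist(),cc[i].round(1).tolist()) for i in range(1,k) if s[i,4]>30])
i=1+s[1:,4].argmax();vu=np.argwhere(l==i)[:,::-1];f=vu[np.argmax(np.hypot(*(vu-[a,b_]).T))]
T=ray(c,f,C+.007*n,n)-C;print("tip px",f,"r",np.linalg.norm(T))
np.save("pics/tip.npy",T)
R=Rot.from_quat(o["ee_rot"])
# post: ray from top view
P=ray(t,(394,270),C+.009*n,n)-C
print("tip->post rad",np.arctan2(n@np.cross(T,P),T@P),"post predicted px",proj(c,[P+C]))
# next: lever
pad=np.array([.561,.099]);th=-.424;y=np.array([np.cos(th),np.sin(th),0]) # y along lever
for s_ in(1,-1):
    Rt=Rot.from_matrix(np.stack([np.cross(s_*y,[0,0,-1]),s_*y,[0,0,-1]],1));print("opt",s_,(Rt*R.inv()).as_rotvec())
    rows([(np.array([.561,.099,.25]),Rt)],o["position"],R,[2])
E
```

```text
[-0.05  0.59  0.31  1.23 -0.28  1.94  0.47] [ 0.54473788 -0.07561151  0.26754475]
[([54, 47, 15, 14, 122], [62.0, 52.5]), ([19, 161, 20, 13, 162], [28.8, 166.6]), ([319, 250, 8, 55, 293], [321.9, 272.7])]
tip px [320 304] r 0.06852522177278828
tip->post rad 0.08068585898235653 post predicted px [[326.28961181 300.26922197]]
opt 1 [-0.41562329 -0.44319458 -0.6360435 ]
[0.077, 0.036, 0.023, -0.287, -0.098, 0.318]  |d|0.088 |r|0.439
[0.086, 0.003, 0.021, -0.288, -0.098, 0.318]  |d|0.089 |r|0.440
-> [0.561 0.099 0.25 ]
opt -1 [ 0.56722175 -0.53193469  2.39248833]
[0.077, 0.036, 0.023, 0.126, -0.368, -1.196]  |d|0.088 |r|1.258
[-0.004, 0.088, -0.001, 0.126, -0.368, -1.196]  |d|0.088 |r|1.258
-> [0.561 0.099 0.25 ]
```

View pics/w2.png

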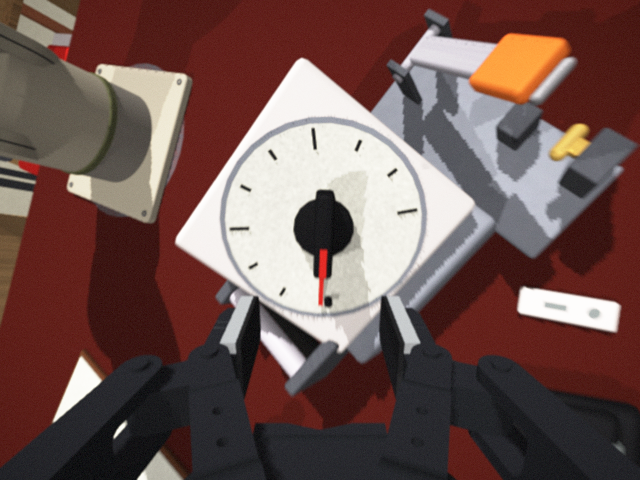

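The wrist view shows the pointer tip at (320,304) against the post at (328,301). That is 8 px over a 75 px radius, about 6°, so the knob is at zero. Next is the lever, with the fingers shut and pointing down.

{"name": "jog_arm", "arguments": {
  "increments": [
    [0.077, 0.036, 0.023, -0.287, -0.098, 0.318, -1],
    [0.077, 0.036, 0.023, -0.287, -0.098, 0.318, -1],
    [0.077, 0.036, 0.023, -0.287, -0.098, 0.318, -1],
    [0.077, 0.036, 0.023, -0.287, -0.098, 0.318, -1],
    [0.077, 0.036, 0.023, -0.287, -0.098, 0.318, -1]
  ]
}}

```text
clock: 7.62
position: [0.5519, 0.0137, 0.2579]
ee_rot: [0.734, 0.662, -0.036, -0.146]
ft_force: [-0.7, -0.1, 0.6]
grip_width: -0.001
grasp_force: 0.0
```

{"name": "jog_arm", "arguments": {
  "increments": [
    [0.086, 0.003, 0.021, -0.288, -0.098, 0.318, -1],
    [0.086, 0.003, 0.021, -0.288, -0.098, 0.318, -1],
    [0.086, 0.003, 0.021, -0.288, -0.098, 0.318, -1],
    [0.086, 0.003, 0.021, -0.288, -0.098, 0.318, -1],
    [0.086, 0.003, 0.021, -0.288, -0.098, 0.318, -1]
  ]
}}

```text
clock: 8.03
position: [0.5596, 0.102, 0.2477]
ee_rot: [0.839, 0.544, -0.001, -0.0]
ft_force: [-0.7, -0.4, 0.3]
grip_width: -0.001
grasp_force: 0.0
```

```bash
cat > st2.py <<'E'
from h import *
from workcell import get_obs
o=get_obs();R=Rot.from_quat(o["ee_rot"]);print(o["position"].round(4),o["ft_force"].round(1),o["grip_width"].round(2));print(R.as_matrix().round(3))
u=np.array([.911,-.411,0]);piv=np.array([.4716,.1385,.068]);d=o["position"]-piv
print("along lever %.4f across %.4f tip z %.4f"%(d@u,d@[.411,.911,0],o["position"][2]-.025))
E
python3 st2.py
```

```text
Traceback (most recent call last):
  File "st2.py", line 3, in <module>
    o=get_obs();R=Rot.from_quat(o["ee_rot"]);print(o["position"].round(4),o["ft_force"].round(1),o["grip_width"].round(2));print(R.as_matrix().round(3))
                                                                                                 ^^^^^^^^^^^^^^^^^^^^^
AttributeError: 'float' object has no attribute 'round'
```

{"name": "jog_arm", "arguments": {
  "increments": [
    [0, 0, 0.03, 0, 0, 0, -1],
    [0, 0, 0.06, 0, 0, 0, -1],
    [0, 0, 0.075, 0, 0, 0, -1],
    [0, 0, 0.085, 0, 0, 0, -1],
    [0, 0.001, 0.095, 0, 0, 0, -1]
  ]
}}

```text
clock: 8.45
position: [0.5618, 0.0978, 0.1521]
ee_rot: [0.84, 0.542, -0.001, -0.001]
ft_force: [0.4, -0.2, 2.0]
grip_width: 0.001
grasp_force: 0.6
```

```bash
sed -i 's/o\["grip_width"\].round(2)/o["grip_width"]/;s/;print(R.as_matrix().round(3))//' st2.py; python3 st2.py
```

```text
[0.5618 0.0978 0.1521] [ 0.4 -0.2  2. ] 0.0006689527576424578
along lever 0.0989 across -0.0000 tip z 0.1271
```

{"name": "jog_arm", "arguments": {
  "increments": [
    [0, 0.003, 0.009, 0, 0, 0, -1],
    [0, 0.006, 0.018, 0, 0, 0, -1],
    [0, 0.008, 0.027, 0, 0, 0, -1],
    [0, 0.01, 0.036, 0, 0, 0, -1],
    [0, 0.012, 0.045, 0, 0, 0, -1]
  ]
}}

```text
clock: 8.87
position: [0.5729, 0.0943, 0.1074]
ee_rot: [0.84, 0.542, 0.0, -0.0]
ft_force: [-0.4, 0.0, 3.1]
grip_width: -0.001
grasp_force: 1.0
```

```bash
python3 st2.py
```

```text
[0.5729 0.0943 0.1074] [-0.4  0.   3.1] -0.000735410544271277
along lever 0.1105 across 0.0014 tip z 0.0824
```

{"name": "jog_arm", "arguments": {
  "increments": [
    [0, 0.001, 0.005, 0, 0, 0, -1],
    [0, 0.001, 0.01, 0, 0, 0, -1],
    [0, 0.001, 0.013, 0, 0, 0, -1],
    [0, 0.001, 0.016, 0, 0, 0, -1],
    [0, 0.001, 0.016, 0, 0, 0, -1]
  ]
}}

```text
clock: 9.28
position: [0.5733, 0.0941, 0.0913]
ee_rot: [0.84, 0.542, -0.0, -0.0]
ft_force: [2.3, 0.0, 2.1]
grip_width: -0.003
grasp_force: 1.3
```

```bash
python3 st2.py
```

```text
[0.5733 0.0941 0.0913] [2.3 0.  2.1] -0.003277258462794856
along lever 0.1109 across 0.0013 tip z 0.0663
```

{"name": "jog_arm", "arguments": {
  "increments": [
    [0, 0, 0.001, 0, 0, 0, -1],
    [0, 0, 0.002, 0, 0, 0, -1],
    [0, 0, 0.003, 0, 0, 0, -1],
    [0, 0, 0.003, 0, 0, 0, -1]
  ]
}}

```text
clock: 9.62
position: [0.5735, 0.0941, 0.0898]
ee_rot: [0.84, 0.542, 0.0, -0.0]
ft_force: [-3.6, -1.9, 11.9]
grip_width: 0.003
grasp_force: 5.8
```

```bash
python3 st2.py
```

```text
[0.5735 0.0941 0.0898] [-3.6 -1.9 11.9] 0.003133038631736056
along lever 0.1110 across 0.0015 tip z 0.0648
```

The tip is at 65 mm with 12 N, which fits the bottom stop. Lifting clear to check.

{"name": "jog_arm", "arguments": {
  "increments": [
    [0, 0, -0.02, 0, 0, 0, -1],
    [0, 0, -0.05, 0, 0, 0, -1],
    [0, 0, -0.09, 0, 0, 0, -1],
    [0, 0, -0.13, 0, 0, 0, -1],
    [0, 0, -0.16, 0, 0, 0, -1]
  ]
}}

```text
clock: 10.03
position: [0.5733, 0.0941, 0.2519]
ee_rot: [0.84, 0.542, 0.001, -0.0]
ft_force: [0.7, -0.3, 0.7]
grip_width: -0.001
grasp_force: 0.0
```

{"name": "jog_arm", "arguments": {
  "increments": [
    [0.03, 0, -0.02, 0, 0, 0, -1],
    [0.06, 0, -0.03, 0, 0, 0, -1],
    [0.09, 0, -0.03, 0, 0, 0, -1],
    [0.12, 0, -0.03, 0, 0, 0, -1],
    [0.15, 0, -0.03, 0, 0, 0, -1]
  ]
}}

```text
clock: 10.45
position: [0.635, 0.2324, 0.2786]
ee_rot: [0.84, 0.543, -0.0, -0.001]
ft_force: [0.3, -0.5, -0.4]
grip_width: -0.002
grasp_force: 0.0
```

```bash
python3 - <<'E'
from h import *
from workcell import get_obs,optics
print(get_obs()["position"],get_obs()["ft_force"])
out=[]
for nm,r in(("top",(170,310,250,450)),("side",(180,340,200,400))):
    c=optics.camera(nm);out.append(cv2.resize(c["color"][r[0]:r[1],r[2]:r[3],::-1],None,fx=2,fy=2 if nm=="top" else 2))
    W=cloud(c);hsv=cv2.cvtColor(c["color"],cv2.COLOR_RGB2HSV)
    o=((hsv[...,0]>8)&(hsv[...,0]<20)&(hsv[...,1]>180)&(hsv[...,2]>150)&(c["depth"]>0)).astype(np.uint8);o[:,:270]=0;o[:,335:]=0;o[:180]=0
    k,l,s,cc=cv2.connectedComponentsWithStats(o);i=1+s[1:,4].argmax();print(nm,s[i],np.median(W[l==i],0))
h=[x for x in out];w=max(x.shape[1] for x in h)
cv2.imwrite("pics/fin.png",np.vstack([cv2.copyMakeBorder(x,0,0,0,w-x.shape[1],0) for x in h]))
E
```

```text
[0.63504888 0.23238863 0.27863748] [ 0.27385765 -0.54744589 -0.41766334]
top [290 208  25  26 401] [0.57931104 0.09228513 0.06967764]
side [303 228  23  19 330] [0.57801326 0.08544461 0.06801587]
```

View pics/fin.png

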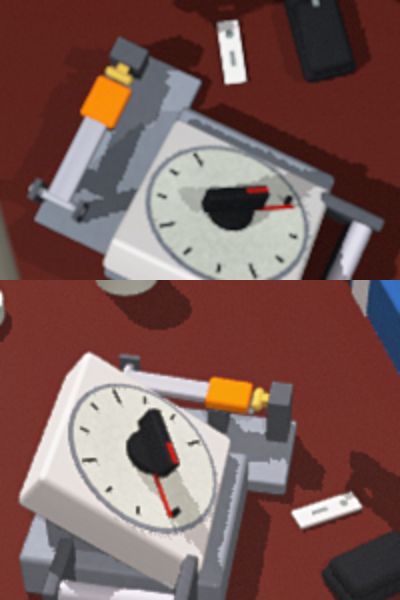

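The pad now sits at 69 mm with nothing touching it, so the catch is holding the lever down. The pointer lies against its stop post, and the cassette and mouse have not moved.

```bash
python3 -c "
from workcell import workorder
print(workorder.hand_in())"
```

```text
the job is handed in; nothing more can be done
None
```

The job is handed in: the red peak pointer was turned back to its zero stop first, then the lock lever was pressed down and its catch holds it (pad at 69 mm); the arm is clear, only the tester was touched, and it took about 10.5 s.

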